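# Knock a stuck candle out of its mould

## Robot

A 7-joint arm with a two-finger parallel gripper is mounted at the origin on the work surface. World frame = base frame: x ahead of the robot, y to its left, z up, the work surface at z = 0. Lengths are in mm, angles in rad, forces in N, time in s.
With the tool pointing down it reaches from about 425 to 925 mm from the base axis. Payload 6.8 kg.
Tool frame: the origin (TCP) lies at the very end of the fingers, on their centre line; the grasp point (between the pads) lies 19 mm behind it; z points along the fingers, y is the line along which they close (so a half turn about z gives the same grasp; the last joint's range is limited). The gripper opens to 88 mm and grips with 3 to 60 N. Pads are 20 mm wide; open, the fingers measure 115 mm over their backs; the gripper's body (75 mm by 178 mm) begins 61 mm behind the grasp point.
Start: joints at [1.11, 0.477, 0.022, 1.555, -0.011, 1.109, -0.083], TCP at [233.24, -633.44, 222.664] pointing down, gripper open.
Joint ranges: [-2.96, 2.96], [-0.34, 2.1], [-1.41, 1.46], [0.24, 2.44], [-1.37, 4.51], [0.17, 1.92], [-2.96, 2.96]. Speed limits (rad/s): [2.39, 2.39, 3.14, 3.14, 3.14, 3.14, 3.14].

## Interface

Orientations are given as a 3x3 rotation matrix whose columns are the frame's x, y, z axes.
In Python, from workcell import env gives the robot as it stands. Calls block until the motion is done:
- env.movep(position, orientation): joint-space move of the TCP to a pose.
- env.movel(position, ori=None, v=150, stop_force=None): straight line of the TCP; ori=None keeps the orientation; v is the mean speed in mm/s. With stop_force (N) it stops when the force on the tool has changed by that much, and returns True; else False.
- env.move_j(angles): joint-space move.
- env.set_gripper(opening): finger opening in mm; the grip force is fixed at half the most; returns when the fingers have stopped.
- env.dwell(seconds).
- env.inverse_kinematics(position, orientation): joint angles nearest the present ones, or None.
- env.get_state(): the state.
- env.capture(name): name is "scene" or "top"; returns (picture, depth): 480x640x3 uint8, blue, green, red; 480x640 float32, mm along the optical axis (not along the pixel's ray), 0 where there is no reading.
- env.calibration(name): a dict with "intrinsics" (3x3 intrinsics, pixels), "world_from_camera" (4x4, takes a point from camera to world coordinates). Camera axes: x right, y up, looking along -z (the intrinsics and any distortion apply to the point x, -y, -z); pixel columns grow to the right and rows downward; lengths in mm; the calibration is good to about 2 mm. A picture is of the moment at which its call begins. calibration takes no time and is no camera call.
A pose or a line that the arm cannot do raises env.MotionError and nothing moves.
- env.hand_in(): hands the job in; it is judged then, once.
The state is a dict: "time_s": time; "q": joint angles; "dq": joint speeds; "joint_efforts": joint torques, N m; "position": TCP position; "eef_rot": TCP orientation; "contact_force": force on the tool from outside, world axes, zero at the start; "moment": the same for the moment, N m; "finger_gap": finger opening in mm; "finger_force": force on a finger pad.
Only numpy, scipy, OpenCV 4.12 (cv2) and the standard library are available. Lean on these libraries where they do the work, as an engineer would, in place of code of your own. Each camera call takes 0.05 s, during which the arm holds its last target. There are 200 camera calls.

## Task

A square candle is stuck in the metal mould lying in the wooden rest. Hold the mould mouth-down over the wooden tray and tap its rim on the tray floor until the candle comes loose, lift the mould off it and lay the mould back in its rest with its mouth the same way as before. Then stand the candle upright, wick up, in the middle of the square plate; do not let the candle drop from a height, and leave everything else on the table where it is.

Things in the scene. Friction and masses are not known exactly. Their poses are not given: they have to be found in the camera images.
- mould: aluminium candle mould: square tube 120 mm long, 52 x 52 mm outside, 46 x 46 inside, closed by a 4 mm plate at one end, open (the mouth) at the other; on the closed end a dark wooden handle 24 x 24 mm, 55 mm long, along the same axis. 0.18 to 0.28 kg. Origin at the tube's centre; x runs along the axis to the mouth. At the start it lies level in the rest, axis 66 mm above the table, handle free.
- mould_mouth (a point): centre of the mould's open end, 60 mm from the mould's centre
- mould_handle (a point): best place to grip the handle: on its axis, 29 mm behind the closed end (x = -89 mm in the mould's frame), across its sides (24 mm). With fingers tilted 45 degrees (pointing down and towards the mouth, the hand behind the handle), half a turn of the hand about its pointing direction brings the mouth from level to straight down.
- candle: square ivory candle, 40 x 40 x 86 mm, 0.125 kg, at the start inside the mould, its foot 29 mm behind the mouth (candle centre at x = -12 mm in the mould's frame). Origin at its centre; x runs from the wick end to the foot, so it stands wick up when x points straight down. Let loose with the mouth flat on the tray, it stands on its foot as the mould is lifted straight off.
- candle_foot (a point): centre of the candle's flat foot, 43 mm from its centre. The candle sticks to the mould near the closed end, with 1.6 to 2.2 times its weight: turning the mould over does not free it. Each sharp tap of the rim (about 0.1 to 0.2 m/s) makes it slip one to several millimetres; after about 11 mm it is free and slides out by its own weight when the mouth points down.
- rest: fixed wooden rest: base board 140 x 100 x 10 mm, on it a block from x = -35 to 55 mm, 48 mm wide, its flat top 40 mm above the table, and two cheeks to 54 mm above the table at x = 21 to 51 mm, 60 mm apart inside, that keep the mould between them. Origin under the board's centre; x is the way the mouth faces. The mould belongs with its centre over the origin, 66 mm up, mouth to +x.
- tray: fixed light wooden tray, 200 (x) x 220 (y) mm, rim 20 mm high and 8 mm thick, flat floor 8 mm above the table. Origin under its centre.
- square_plate: fixed dark steel candle plate, square, 100 x 100 mm, 14 mm high, flat top. Origin under its centre.
- round_candle: finished round candle, 60 mm diameter, 100 mm high, standing on a round dark plate (100 mm diameter, 14 mm high) that lies near the square plate; origin under its foot. Leave alone.
- remote: black remote control, 170 x 45 x 20 mm, lying on the table; origin under its centre. Leave alone.
- gamepad: black game controller, about 110 x 145 x 48 mm; origin under its centre. Leave alone.
- mug: white mug, 80 mm wide, 90 mm high, with a handle; origin under its centre. Leave alone.
- wax_jar: amber glass jar, 76 mm wide, 85 mm high; origin under its centre. Leave alone.
- matchbox: large cardboard matchbox, 63 x 110 x 22 mm; origin under its centre. Leave alone.
- wick_spool: wooden spool of wick, 60 mm wide, 55 mm high, standing; origin under its centre. Leave alone.
- book: blue book, 204 x 132 x 28 mm; origin under its centre. Leave alone.
Things that resemble listed ones, but are neither listed nor needed, are in the scene too. Leave any purple or white look-alike of the square_plate alone.

How it is judged (in metres and radians):
On the way, in this order (a step that is already met when the one before it is completed fails the run):
1. the mould is held mouth-down over the tray with the candle still stuck in it (angle between mould's own x axis and vertical above 2.7 rad and x of mould_mouth in the frame of tray between -0.085 and 0.085 m and y of mould_mouth in the frame of tray between -0.085 and 0.085 m and x of candle in the frame of mould below 0.002 m and contact force between mould and tray below 0.01 N), for 0.1 s.
2. the rim of the mould, still mouth-down, is tapped on the tray (angle between mould's own x axis and vertical above 2.7 rad and x of mould_mouth in the frame of tray between -0.085 and 0.085 m and y of mould_mouth in the frame of tray between -0.085 and 0.085 m and x of candle in the frame of mould below 0.002 m and contact force between mould and tray above 2 N).
3. the candle is out of the mould and stands or lies in the tray (x of candle in the frame of mould above 0.105 m and height (world z) of candle below 0.065 m and x of candle in the frame of tray between -0.1 and 0.1 m and y of candle in the frame of tray between -0.11 and 0.11 m), for 0.2 s.
4. the mould lies back in its rest, mouth the same way as before, let go (x of mould in the frame of rest between -0.02 and 0.02 m and y of mould in the frame of rest between -0.01 and 0.01 m and z of mould in the frame of rest between 0.06 and 0.073 m and x of mould_mouth in the frame of rest above 0.03 m and angle between the x axis of mould and the x axis of rest, either way round below 0.15 rad and contact force between the fingers and mould below 0.1 N and linear speed of mould below 0.03 m/s), for 0.2 s.
At the end, for the whole second after the job is handed in: The candle stands upright (within 7 degrees), wick up, on the square plate with its axis within 18 mm of the plate's centre; the mould lies in its rest, mouth the same way as at the start, its centre within 20 mm along and 10 mm across the rest, its axis within 8 degrees of the rest's; both at rest (x of mould in the frame of rest between -0.02 and 0.02 m and y of mould in the frame of rest between -0.01 and 0.01 m and z of mould in the frame of rest between 0.06 and 0.073 m and x of mould_mouth in the frame of rest above 0.03 m and angle between the x axis of mould and the x axis of rest, either way round below 0.15 rad and angle between candle's own x axis and vertical above 3.02 rad and horizontal distance between candle and square_plate below 0.018 m and height (world z) of candle between 0.052 and 0.062 m and linear speed of each of candle, mould below 0.02 m/s); the robot touches nothing.
It fails at once if something else on the table is moved by more than 25 mm (distance of any of round_candle, remote, gamepad, mug, wax_jar, matchbox, wick_spool, book from where it was at the start of the episode above 0.025 m).
It fails at once if the candle is dropped or thrown (faster than 1.2 m/s) (linear speed of candle above 1.2 m/s).
It also fails if it takes over 70 s, if anything falls off the work surface, if the arm or the gripper's body presses on something with over 40 N, if the wrist force passes 120 N, or if a joint passes its speed limit or range.

## Working session

There is one attempt and no reset: what is moved stays moved. The work goes in short steps, each a Python script; the robot and the scene stay as the last script left them, time stands still between calls to the robot, and variables do not carry over. Pictures are saved under pics/ and viewed, at most 11 in all, crops included, and the job is handed in when it is done.

```bash
ls; mkdir -p pics
python3 - <<'E'
from workcell import env
import cv2,numpy as np
for n in("top","scene"):
    p,d=env.capture(n); cv2.imwrite(f"pics/{n}0.png",p); np.save(f"pics/{n}0.npy",d)
    c=env.calibration(n); print(n,c)
s=env.get_state();print(s['time_s'],s['eef_rot'])
E
```

```text
pics
top {'intrinsics': array([[517.91671168,   0.        , 319.87661715],
       [  0.        , 517.91671168, 242.28125142],
       [  0.        ,   0.        ,   1.        ]]), 'world_from_camera': array([[-2.44129638e-02,  9.84944538e-01, -1.71138142e-01,
         2.85035672e+02],
       [-9.99699538e-01, -2.44292517e-02,  2.01106944e-03,
         4.80829180e+01],
       [-2.19998488e-03,  1.71135818e-01,  9.85244991e-01,
         1.43150901e+03],
       [ 0.00000000e+00,  0.00000000e+00,  0.00000000e+00,
         1.00000000e+00]])}
scene {'intrinsics': array([[497.65579922,   0.        , 323.48795896],
       [  0.        , 497.65579922, 237.77284382],
       [  0.        ,   0.        ,   1.        ]]), 'world_from_camera': array([[ 8.75873705e-01, -2.63998458e-01,  4.03918391e-01,
         1.10418098e+03],
       [ 4.82539713e-01,  4.80618901e-01, -7.32230085e-01,
        -9.69098946e+02],
       [-8.23199468e-04,  8.36247742e-01,  5.48351198e-01,
         8.65311393e+02],
       [ 0.00000000e+00,  0.00000000e+00,  0.00000000e+00,
         1.00000000e+00]])}
0.1 [[ 9.38392805e-01  3.45569849e-01 -6.49854300e-04]
 [ 3.45570448e-01 -9.38391606e-01  1.50270220e-03]
 [-9.05292463e-05 -1.63469538e-03 -9.99998660e-01]]
```

View pics/top0.png

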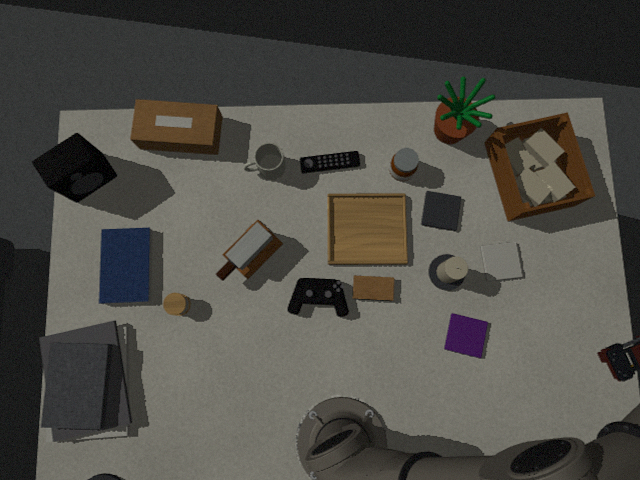

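View pics/scene0.png

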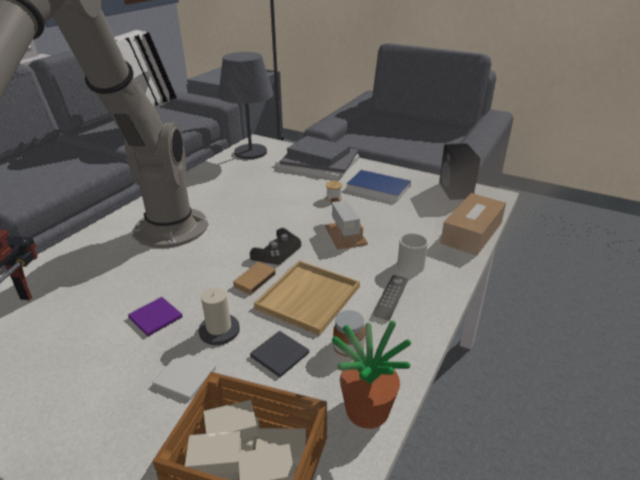

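The top view shows the mould on its rest at (247,248), with its dark handle at (225,270) and its mouth to the upper right. The tray is at (368,229). There are three square plates: dark (441,211), purple (466,335) and white (502,261). The dark one fits "dark steel", and it is also near the round candle at (450,270). I'll confirm that in a crop and measure.

```bash
cat > h.py <<'E'
import cv2,numpy as np
from workcell import env
def ray(n,uv,z):
    c=env.calibration(n);K=c['intrinsics'];T=c['world_from_camera']
    uv=np.atleast_2d(np.asarray(uv,float))
    d=np.c_[(uv[:,0]-K[0,2])/K[0,0],-(uv[:,1]-K[1,2])/K[1,1],-np.ones(len(uv))]@T[:3,:3].T
    return T[:3,3]+d*((z-T[2,3])/d[:,2])[:,None]
def cloud(n,d):
    c=env.calibration(n);K=c['intrinsics'];T=c['world_from_camera']
    v,u=np.mgrid[:480,:640]
    P=np.stack([(u-K[0,2])/K[0,0]*d,-(v-K[1,2])/K[1,1]*d,-d],-1)
    return P@T[:3,:3].T+T[:3,3]
def rect(n,mask,z):
    """largest blob of mask -> min-area rect in the plane z (centre, sizes, angle of long side)"""
    cs,_=cv2.findContours(mask.astype(np.uint8),cv2.RETR_EXTERNAL,cv2.CHAIN_APPROX_NONE)
    c=max(cs,key=cv2.contourArea)[:,0]
    w=ray(n,c,z)[:,:2].astype(np.float32)
    (cx,cy),(a,b),t=cv2.minAreaRect(w)
    bx=cv2.boxPoints(((cx,cy),(a,b),t));e=[bx[1]-bx[0],bx[2]-bx[1]];e=max(e,key=np.linalg.norm)
    m=c.mean(0)
    return np.round([cx,cy,max(a,b),min(a,b),np.degrees(np.arctan2(e[1],e[0]))],1),np.round(m)
def box(sh,u0,u1,v0,v1):
    m=np.zeros(sh,bool);m[v0:v1,u0:u1]=1;return m
E
python3 - <<'E'
from h import *
p=cv2.imread('pics/top0.png');d=np.load('pics/top0.npy')
cv2.imwrite('pics/crop.png',cv2.resize(p[180:350,205:465+45],None,fx=2.6,fy=2.6,interpolation=cv2.INTER_CUBIC))
P=cloud('top',d);z=P[...,2];hsv=cv2.cvtColor(p,cv2.COLOR_BGR2HSV);H,S,V=cv2.split(hsv)
sh=z.shape
print('table z',np.median(z[330:340,180:260]))
print('hsv mould',hsv[246,247],'handle',hsv[270,225],'rest',hsv[262,255],'tray',hsv[230,368],'rim',hsv[230,332],'plate',hsv[211,441])
print('z mould',z[246,247],'tray',z[230,368],'plate',z[211,441],'handle',z[270,225])
m=box(sh,215,290,210,285)
print('mould z',rect('top',m&(z>84)&(S<70),92)); print('mould any',rect('top',m&(z>75),92))
print('handle',rect('top',m&(S>70)&(z>60)&(V<110),78))
print('tray',rect('top',box(sh,320,415,185,272)&(S>60)&(z>-10),20))
print('plate',rect('top',box(sh,415,470,185,238)&(V<90)&(z>7),14))
print('rest',rect('top',m&(S>70)&(z>-10),10))
E
```

```text
table z 0.7816459616216207
hsv mould [ 40  13 115] handle [ 13 188  42] rest [ 17 163  47] tray [ 19 134 110] rim [ 16 137  56] plate [66 34 37]
z mould 88.43400099271798 tray 10.634348170509384 plate 14.720158889489994 handle 78.92175039717222
mould z (array([514.1, 235.1, 122.2,  53.1, -45.2]), array([247., 246.]))
mould any (array([495.5, 252.4, 173. ,  55. , -45.2]), array([241., 253.]))
handle (array([450.3, 293.2,  49.5,  30.4, -45.3]), array([226., 270.]))
tray (array([567. , -86. , 221.3, 201.2,  88.6]), array([367., 229.]))
plate (array([ 613.5, -295.4,  101.5,  100.6,  -11.5]), array([440., 211.]))
rest (array([501.7, 251.4, 189.6, 100.6, -45.6]), array([247., 253.]))
```

View pics/crop.png

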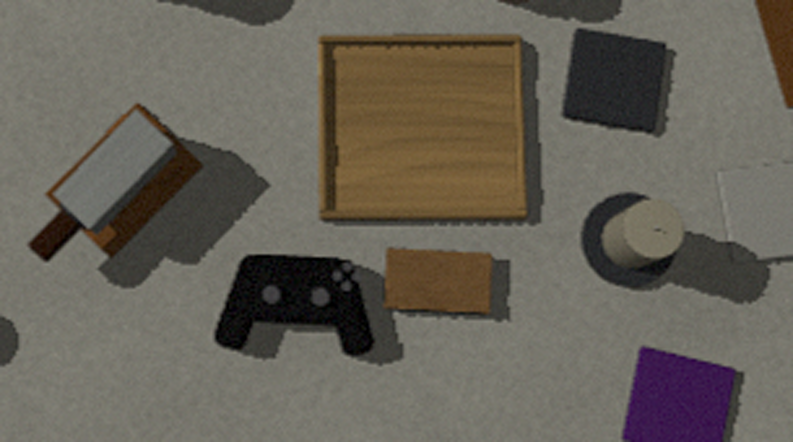

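The crop confirms the dark steel plate: 101x101 mm measured, z≈14. The tray measures 221x201 mm and the mould top 122x53 mm at -45°, so all sizes match. Next I check reach for the grasp and the mouth-down poses.

```bash
cat >> h.py <<'E'
TRAY=np.array([567.,-86.]);PLATE=np.array([613.5,-295.4]);M=np.array([514.1,235.1,66.]);AX=np.radians(-45.2)
Z=np.array([0,0,1.]);a=np.array([np.cos(AX),np.sin(AX),0])
def rz(t):c,s=np.cos(t),np.sin(t);return np.array([[c,-s,0],[s,c,0],[0,0,1.]])
def Rgrasp(s=1):
    tz=(a-Z)/2**.5;y=s*np.cross(Z,a);return np.c_[np.cross(y,tz),y,tz]
FLIP=np.diag([-1.,-1,1])
def Rdown(s,psi): return rz(psi)@Rgrasp(s)@FLIP
def tcp(g,R): return g+19*R[:,2]     # TCP from grasp point
G=M-89*a
E
python3 - <<'E'
from h import *
r=lambda q:None if q is None else np.round(q,2)
ik=env.inverse_kinematics
for s in(1,-1):
    R=Rgrasp(s);print('grasp',s,r(ik(tcp(G,R),R)),'pre',r(ik(tcp(G,R)-120*R[:,2],R)),'lift',r(ik(tcp(G,R)+[0,0,200],R)))
    for k in range(-6,6):
        R=Rdown(s,k*np.pi/6)
        qs=[ik(tcp(np.array([*TRAY,h]),R),R) for h in(155,310)]
        if all(q is not None for q in qs):print(s,k*30,[r(q) for q in qs])
E
```

```text
grasp 1 [-0.46  0.86 -0.87  1.98  1.27  1.52 -1.26] pre [-0.43  0.9  -1.18  1.9   1.2   1.82 -1.28] lift [-0.24  0.63 -1.18  1.88  1.12  1.74 -0.98]
1 -180 [array([ 0.62,  0.89, -0.64,  1.39, -0.03,  1.59,  0.82]), array([ 0.62,  0.73, -0.66,  1.29, -0.12,  1.81,  0.76])]
1 -90 [array([ 0.3 ,  0.89, -0.79,  1.49,  0.78,  1.83,  1.69]), array([ 0.06,  0.62, -0.38,  1.41,  0.55,  1.89,  1.98])]
1 -60 [array([ 0.36,  0.86, -0.99,  1.73,  1.1 ,  1.78,  1.9 ]), array([ 0.37,  0.64, -0.99,  1.62,  0.97,  1.87,  2.11])]
1 -30 [array([ 0.5 ,  0.84, -1.19,  1.99,  1.4 ,  1.67,  2.13]), array([ 0.54,  0.52, -1.18,  1.88,  1.16,  1.61,  2.41])]
1 0 [array([-0.86,  0.43,  0.64,  2.33,  1.43,  0.43,  2.29]), array([ 0.76,  0.24, -1.19,  2.11,  1.23,  1.02,  2.79])]
1 30 [array([ 0.24,  0.3 , -0.38,  2.41,  2.28,  0.47,  2.17]), array([ 0.74,  0.  , -0.81,  2.24,  1.05,  0.28, -2.85])]
1 60 [array([ 1.2 ,  0.58, -1.15,  2.32,  2.46,  0.21,  2.86]), array([ 0.73,  0.04, -0.51,  2.21, -1.08,  0.36, -0.16])]
1 90 [array([ 0.94,  0.5 , -0.64,  2.13, -1.04,  0.5 ,  0.53]), array([ 0.91,  0.22, -0.56,  
[... 960 characters left out ...]
7,  1.51,  0.84, -0.83]), array([ 0.42,  0.14, -0.79,  2.12,  1.14,  0.91, -0.31])]
-1 30 [array([ 0.55,  0.36, -0.73,  2.39,  2.16,  0.56, -0.78]), array([ 0.71,  0.  , -0.78,  2.25,  1.05,  0.28,  0.29])]
-1 60 [array([ 1.2 ,  0.58, -1.15,  2.32,  2.46,  0.21, -0.28]), array([-1.15, -0.3 ,  1.24,  2.29, -0.14,  0.23,  2.14])]
-1 90 [array([ 0.39,  0.42,  0.02,  2.16, -1.35,  0.75, -2.38]), array([ 0.22,  0.17,  0.21,  2.06, -1.06,  0.91, -2.82])]
-1 120 [array([ 0.32,  0.57,  0.15,  1.9 , -0.98,  1.13, -2.3 ]), array([ 0.26,  0.37,  0.22,  1.8 , -0.88,  1.32, -2.55])]
-1 150 [array([ 0.28,  0.7 ,  0.12,  1.64, -0.68,  1.41, -2.17]), array([ 0.25,  0.53,  0.17,  1.54, -0.67,  1.64, -2.32])]
```

Run:
```python
from h import *
R=Rgrasp(1);T=tcp(G,R)
p=env.get_state()['position'];env.movel([p[0],p[1],350],v=300)
env.movep(T-120*R[:,2]+[0,0,100],R)
env.movel(T-120*R[:,2],v=250)
env.set_gripper(60)
env.movel(T,v=120)
f0=env.get_state()['contact_force']
env.set_gripper(15)
s=env.get_state();print(s['time_s'],s['finger_gap'],s['finger_force'],f0,s['contact_force'],np.round(s['q'],2))
env.movel(T+[0,0,20],v=60);env.dwell(.2)
s=env.get_state();print(s['contact_force'],s['moment'],s['finger_gap'])
for n in("top","scene"):
    p,d=env.capture(n); cv2.imwrite(f"pics/{n}1.png",p); np.save(f"pics/{n}1.npy",d)
a1=cv2.imread('pics/top1.png')[170:320,190:390];b=cv2.imread('pics/scene1.png')[150:300,250:450]
cv2.imwrite('pics/c1.png',cv2.resize(np.hstack([a1,b]),None,fx=2,fy=2))
```

```text
7.1667 24.024453013561125 29.986824989318848 [-0.09882506  1.08967744 -0.30305108] [0.67784798 0.71723586 0.74774605] [-0.37  0.93 -1.01  1.98  1.33  1.63 -1.28]
[-0.1547831  -0.53945072 -4.58238078] [ 1.09708756  1.007049   -0.02564746] 23.83033129852871
```

View pics/c1.png

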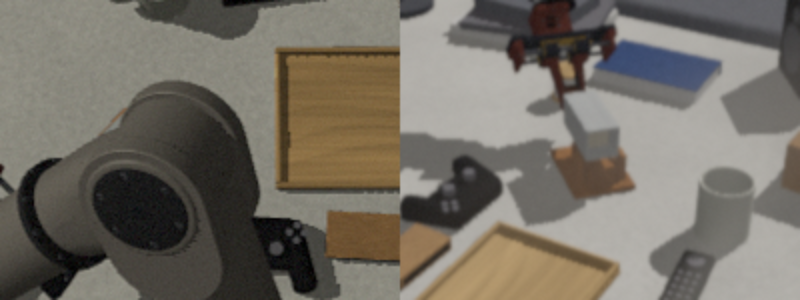

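The scene crop shows the mould gripped by its handle and clear of the rest, with its top face near scene pixel (341,205). I'll measure any droop from depth, then flip it over the tray.

```bash
cat >> h.py <<'E'
def droop(img,d,g):
    """slope of upper mould face along a (rad, + = mouth low), from scene depth"""
    P=cloud('scene',d).reshape(-1,3)-g
    u=P@a;w=P@np.cross(Z,a)
    k=(u>35)&(u<145)&(abs(w)<20)&(P[:,2]>-25)&(P[:,2]<60)&(d.reshape(-1)>0)
    u,z=u[k],P[k,2]
    hi=[(b+5,np.percentile(z[(u>=b)&(u<b+10)],90)) for b in range(35,135,10) if ((u>=b)&(u<b+10)).sum()>8]
    hi=np.array(hi);print(np.round(hi,0).tolist());m=np.polyfit(hi[:,0],hi[:,1],1);return -np.arctan(m[0]),m
E
python3 - <<'E'
from h import *
d=np.load('pics/scene1.npy');print(droop(None,d,G+[0,0,20]))
d=np.load('pics/scene0.npy');print('before',droop(None,d,G))
R=Rgrasp(1);T=tcp(G,R)
env.movel(T+[0,0,200],v=200)
for psi in (-45,-60,-75):
    R2=Rdown(1,np.radians(psi));print(psi,[np.round(env.inverse_kinematics(tcp(np.array([*TRAY,h]),R2),R2),2) for h in (280,155)])
print(np.round(env.get_state()['q'],2))
E
```

```text
[[40.0, 28.0], [50.0, 28.0], [60.0, 28.0], [70.0, 28.0], [80.0, 28.0], [90.0, 27.0], [100.0, 29.0], [110.0, 28.0], [120.0, 27.0], [130.0, 27.0]]
(np.float64(0.008879634717043377), array([-8.87986810e-03,  2.86696538e+01]))
[[40.0, 30.0], [50.0, 29.0], [60.0, 29.0], [70.0, 29.0], [80.0, 30.0], [90.0, 30.0], [100.0, 29.0], [110.0, 29.0], [120.0, 28.0], [130.0, 28.0]]
before (np.float64(0.008947998444369545), array([-8.94823726e-03,  2.97642742e+01]))
-45 [array([ 0.52,  0.74, -1.28,  1.78,  1.19,  1.88,  2.16]), array([ 0.46,  0.91, -1.18,  1.86,  1.29,  1.81,  1.99])]
-60 [array([ 0.37,  0.67, -0.99,  1.65,  0.98,  1.85,  2.07]), array([ 0.44,  0.96, -1.16,  1.72,  1.18,  1.9 ,  1.85])]
-75 [array([ 0.27,  0.67, -0.79,  1.53,  0.81,  1.88,  1.97]), array([ 0.37,  0.92, -0.99,  1.6 ,  0.99,  1.87,  1.76])]
[-0.24  0.64 -1.19  1.89  1.12  1.74 -0.99]
```

```bash
cat >> h.py <<'E'
RD=Rdown(1,np.radians(-30))
def D(h): return tcp(np.array([*TRAY,h]),RD)
E
python3 - <<'E'
from h import *
env.movep(D(280),RD); s=env.get_state();print(s['time_s'],np.round(s['q'],2))
env.movel(D(172),v=150);env.dwell(.4)
s=env.get_state();print(s['time_s'],np.round(s['q'],2),s['contact_force'],s['finger_gap'])
p,d=env.capture('scene'); cv2.imwrite("pics/s2.png",cv2.resize(p[150:350,200:420],None,fx=3,fy=3)); np.save("pics/s2.npy",d)
E
```

```text
11.7833 [ 0.59  0.66 -1.32  1.91  1.27  1.72  2.32]
13.05 [ 0.51  0.81 -1.21  1.99  1.38  1.68  2.15] [-0.53368668 -0.69783779 -4.95506858] 23.91919893049383
```

View pics/s2.png

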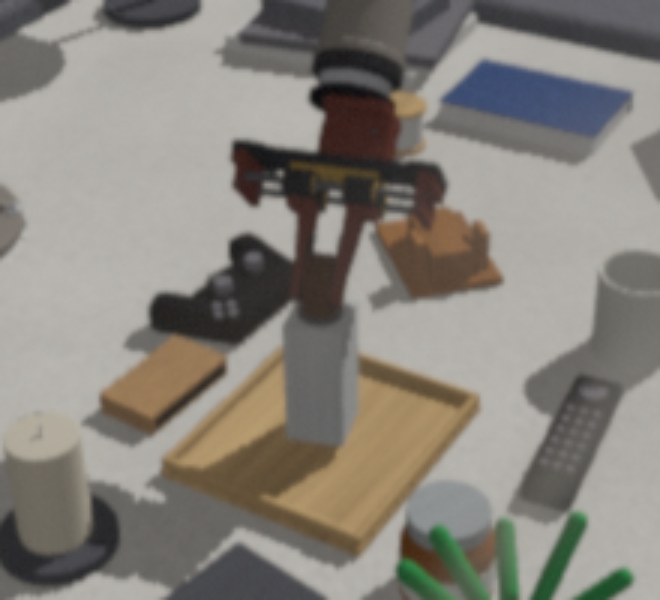

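The mould hangs vertically mouth-down over the middle of the tray, with its mouth near crop pixel (320,435). Now one tap.

```bash
cat >> h.py <<'E'
def tap(lo,hi,v,sf=8):
    hit=env.movel(D(lo),v=v,stop_force=sf);s=env.get_state();zc=s['position'][2]-19*RD[2,2]
    fc=s['contact_force'][2]
    env.movel(D(hi),v=60);env.dwell(.3);s=env.get_state()
    print(hit,'contact h %.1f f %.1f | free fz %.2f gap %.2f t %.1f'%(zc,fc,s['contact_force'][2],s['finger_gap'],s['time_s']));return s['contact_force'][2]
E
python3 - <<'E'
from h import *
tap(147,169,100)
E
```

```text
True contact h 158.5 f -4.1 | free fz -3.12 gap 23.56 t 13.9
```

Run:
```python
from h import *
def avg():
    f=[]
    for _ in range(6): env.dwell(.03);f.append(env.get_state()['contact_force'][2])
    return np.round([np.mean(f),np.std(f)],2)
print(avg())
for i in range(3): tap(147,169,100);print(avg())
```

```text
[-3.79  0.29]
True contact h 155.5 f -3.1 | free fz -5.30 gap 24.17 t 15.0
[-3.83  0.5 ]
True contact h 152.2 f -3.0 | free fz -3.81 gap 23.80 t 16.2
[-2.77  0.62]
True contact h 149.6 f -0.3 | free fz -3.20 gap 23.82 t 17.4
[-2.54  0.5 ]
```

The stop height fell from 158.5 to 149.6, so the handle is sliding about 3 mm through the fingers per tap. The load also dropped by about 1.2 N, so the candle is probably out. I'll look at it.

Run:
```python
from h import *
p,d=env.capture('scene'); cv2.imwrite("pics/s3.png",cv2.resize(p[190:350,240:420],None,fx=3.5,fy=3.5)); np.save("pics/s3.npy",d)
```

```text
(no output)
```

View pics/s3.png

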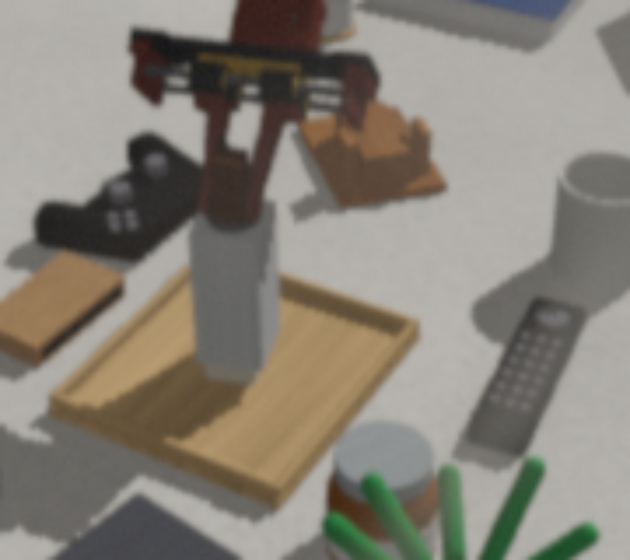

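```bash
cat >> h.py <<'E'
def hgt(): return env.get_state()['position'][2]-19*RD[2,2]
def avg(n=10):
    f=[]
    for _ in range(n): env.dwell(.02);f.append(env.get_state()['contact_force'][2])
    return np.round([np.mean(f),np.std(f)],2)
E
python3 - <<'E'
from h import *
hit=env.movel(D(140),v=40,stop_force=4);h=hgt();print(hit,'touch',h,env.get_state()['contact_force'])
env.set_gripper(40)
env.movel(D(158.5),v=60)
env.set_gripper(15);print('gap',env.get_state()['finger_gap'])
env.movel(D(158.5+14),v=80);print(avg(),env.get_state()['time_s'])
p,d=env.capture('scene'); cv2.imwrite("pics/s4.png",cv2.resize(p[240:310,280:340],None,fx=8,fy=8,interpolation=cv2.INTER_CUBIC)); np.save("pics/s4.npy",d)
E
```

```text
True touch 149.51913027311662 [-0.09204014  1.22849694  3.22210639]
gap 23.90911264606535
[-2.98  0.55] 19.8333
```

View pics/s4.png

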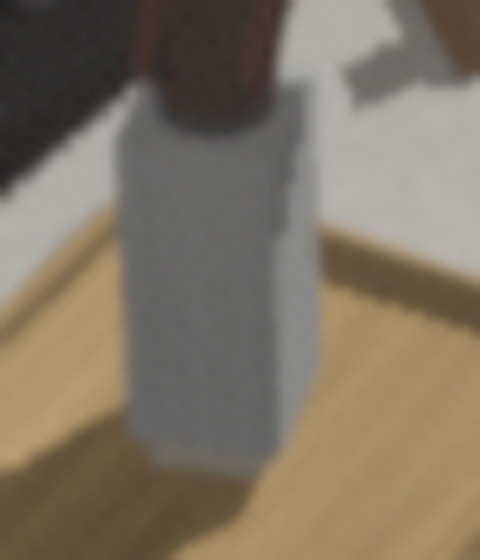

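Below the rim at crop (210,460) a narrower band shows: the candle's foot on the tray floor. It is free, so I lift straight off.

Run:
```python
from h import *
env.movel(D(285),v=70);print(avg(),env.get_state()['time_s'])
p,d=env.capture('scene'); cv2.imwrite("pics/s5.png",cv2.resize(p[140:340,220:420],None,fx=3,fy=3,interpolation=cv2.INTER_CUBIC)); np.save("pics/s5.npy",d)
p,d=env.capture('top'); cv2.imwrite("pics/t5.png",p);np.save("pics/t5.npy",d)
```

```text
[-3.    0.26] 21.8083
```

View pics/s5.png

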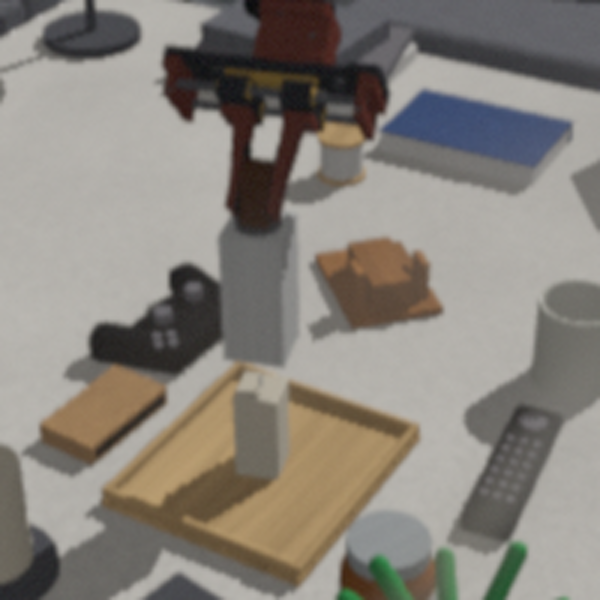

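The candle stands upright in the tray, its top near crop (262,385), and the mould above it is empty and vertical. Now I return the mould to its rest.

Run:
```python
from h import *
try: env.movel(D(285)+[0,90,5],v=200)
except env.MotionError as e: print('no wp',e)
R=Rgrasp(1);T=tcp(M-90.5*a,R)
env.movep(T+[0,0,190],R);print(np.round(env.get_state()['q'],2))
env.movel(T+[0,0,40],v=200);env.dwell(.2)
p,d=env.capture('scene');np.save("pics/s6.npy",d);print(droop(None,d,M-90.5*a+[0,0,40]))
P=cloud('scene',d).reshape(-1,3)-(M+[0,0,40]);u=P@a;w=P@np.cross(Z,a);k=(abs(u)<55)&(P[:,2]>20)&(P[:,2]<32)&(abs(w)<40)
print('top face w',np.round(np.percentile(w[k],[2,98]),1),'u',np.round(np.percentile((P@a)[(abs(w)<20)&(P[:,2]>20)&(P[:,2]<32)&(abs(u)<90)],[1,99]),1),env.get_state()['time_s'])
d=np.load('pics/scene0.npy')
P=cloud('scene',d).reshape(-1,3)-M;u=P@a;w=P@np.cross(Z,a);k=(abs(u)<55)&(P[:,2]>20)&(P[:,2]<32)&(abs(w)<40)
print('before: w',np.round(np.percentile(w[k],[2,98]),1),'u',np.round(np.percentile(u[(abs(w)<20)&(P[:,2]>20)&(P[:,2]<32)&(abs(u)<90)],[1,99]),1))
```

```text
[-0.37  0.54 -0.97  1.9   1.05  1.61 -0.95]
[[40.0, 32.0], [50.0, 32.0], [60.0, 32.0], [70.0, 32.0], [80.0, 32.0], [90.0, 31.0], [100.0, 31.0], [110.0, 31.0], [120.0, 31.0], [130.0, 30.0]]
(np.float64(0.02259944199911341), array([-2.26032902e-02,  3.33240257e+01]))
top face w [-26.4  25. ] u [-61.2  61. ] 26.3333
before: w [-25.7  26.2] u [-53.9  68.3]
```

Measured in the same view, the mould started 7 mm further forward, so I shift by +7 mm and lower it until it touches.

Run:
```python
from h import *
R=Rgrasp(1);T=tcp(M-83.5*a,R)
env.movel(T+[0,0,40],v=60)
env.movel(T+[0,0,5],v=100)
hit=env.movel(T+[0,0,-8],v=25,stop_force=3);s=env.get_state();print(hit,s['position'][2]-T[2],s['contact_force'])
env.set_gripper(45);env.dwell(.2)
env.movel(s['position']-130*R[:,2],v=200)
p=env.get_state()['position'];env.movel(p+[0,-60,120],v=300)
p,d=env.capture('scene');cv2.imwrite("pics/s7.png",p)
P=cloud('scene',d).reshape(-1,3)-M;u=P@a;w=P@np.cross(Z,a);k=(abs(u)<55)&(P[:,2]>20)&(P[:,2]<32)&(abs(w)<40)
print('now: w',np.round(np.percentile(w[k],[2,98]),1),'u',np.round(np.percentile(u[(abs(w)<20)&(P[:,2]>20)&(P[:,2]<32)&(abs(u)<90)],[1,99]),1))
print(droop(None,d,G),env.get_state()['time_s'])
# candle
p,d=env.capture('top');cv2.imwrite("pics/t7.png",p);np.save('pics/t7.npy',d)
z=cloud('top',d)[...,2]
print('candle',rect('top',box(z.shape,330,410,195,265)&(z>75)&(z<130),94))
cv2.imwrite('pics/v7.png',np.vstack([cv2.resize(cv2.imread('pics/s7.png')[170:310,250:430],(540,420)),cv2.resize(p[185:240+30,200:420],(540,170))]))
# round candle for clearance
print('round',rect('top',box(z.shape,425,480,245,300)&(z>90),114), 'jar',rect('top',box(z.shape,385,425,140,185)&(z>70),85))
```

```text
True -2.0351713420496935 [0.27764087 1.08648794 2.27139651]
now: w [-25.9  25.6] u [-50.8  67.9]
[[40.0, 29.0], [50.0, 29.0], [60.0, 29.0], [70.0, 30.0], [80.0, 30.0], [90.0, 29.0], [100.0, 28.0], [110.0, 28.0], [120.0, 29.0], [130.0, 28.0]]
(np.float64(0.01892836181878904), array([-1.89306227e-02,  3.04675527e+01])) 29.6667
candle (array([562.9, -83.7,  43. ,  41.9,  14.8]), array([368., 224.]))
round (array([ 438.3, -297.9,   63.6,   58.7,  -58.2]), array([455., 268.])) jar (array([ 740.6, -192. ,   68.2,   64.9,  -11.3]), array([405., 160.]))
```

View pics/v7.png

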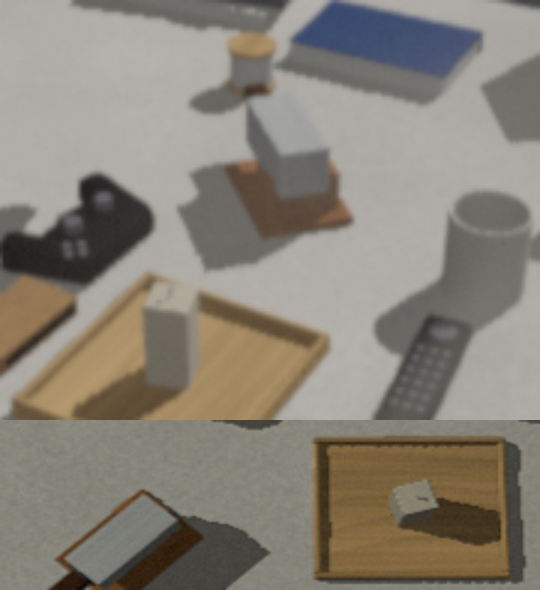

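The mould is back in its rest where it started (crop (290,150)), and the candle stands in the tray at crop (170,330), measured at (563,-84). Next I grasp the candle and cross-check the plate in the scene view.

```bash
cat >> h.py <<'E'
def Rdn(t):
    y=np.array([np.cos(t),np.sin(t),0]);return np.c_[np.cross(y,-Z),y,-Z]
E
python3 - <<'E'
from h import *
p=cv2.imread('pics/scene0.png');d=np.load('pics/scene0.npy');V=p.max(2);z=cloud('scene',d)[...,2]
print('plate scene',rect('scene',box(V.shape,245,315,328,378)&(V<75)&(z>8),14))
C=np.array([564,-84.])
opts=[]
for k in range(-2,2):
    R=Rdn(np.radians(14.8+90*k))
    q=env.inverse_kinematics([*C,44],R);q0=np.array(env.get_state()['q'])
    q2=env.inverse_kinematics([*PLATE,50],R)
    if q is not None and q2 is not None: opts.append((abs(q-q0).max()+abs(q[6])*.3,k));print(k,np.round(q,2),np.round(q2,2))
k=min(opts)[1];R=Rdn(np.radians(14.8+90*k));print('k',k)
env.movep([*C,230],R);env.set_gripper(84)
env.movel([*C,44],v=150,stop_force=15)
env.set_gripper(30);s=env.get_state();print(s['position'],s['finger_gap'],s['finger_force'],s['time_s'])
env.movel([*C,170],v=120)
print(env.get_state()['finger_gap'],avg())
p,d=env.capture('scene');cv2.imwrite('pics/s8.png',cv2.resize(p[150:390,180:420],None,fx=2.4,fy=2.4))
E
```

```text
plate scene (array([ 621. , -306.5,   98.8,   98.3,  -11.5]), array([280., 353.]))
-2 [ 0.85  0.87 -1.15  1.89  0.94  1.05  2.68] [ 0.2   0.68  0.23  1.68 -0.2   0.81 -2.37]
-1 [ 0.55  0.63 -0.68  1.91  0.55  0.79 -1.74] [ 0.75  0.74 -0.58  1.63  0.49  0.91 -1.32]
0 [ 0.7   0.72 -0.9   1.9   0.73  0.89 -0.31] [ 0.82  0.78 -0.69  1.63  0.58  0.95  0.18]
1 [ 0.75  0.76 -0.98  1.9   0.79  0.93  1.21] [ 0.98  0.89 -0.97  1.62  0.82  1.09  1.6 ]
k 0
[564.20245604 -83.93988821  44.07623701] 39.67052531818334 29.998997747898102 34.175
39.93405744163603 [-0.95  0.6 ]
```

View pics/s8.png

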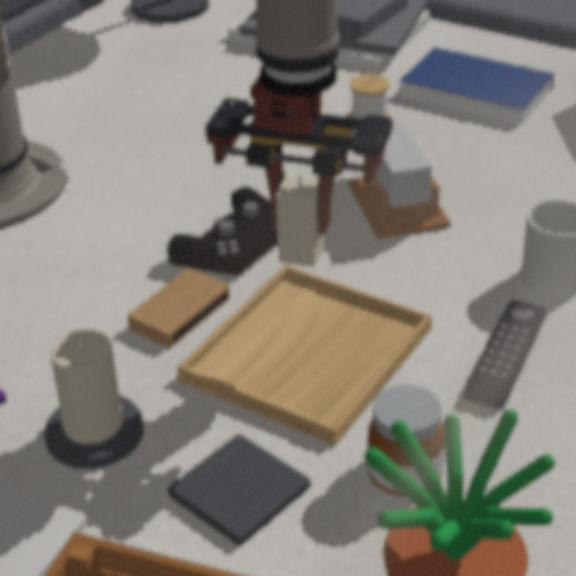

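The candle is held upright at crop (298,225). The two cameras put the plate 13 mm apart, so I check the scene camera against the held candle, whose position is known from the arm.

Run:
```python
from h import *
s=env.get_state();print(s['position'])
p,d=env.capture('scene')
P=cloud('scene',d);z=P[...,2];top=170-36+86
# near-side faces of held candle below pads
Q=P.reshape(-1,3);k=(abs(Q[:,0]-564)<45)&(abs(Q[:,1]+84)<45)&(Q[:,2]>137)&(Q[:,2]<158)
t=np.radians(14.8);ux=np.array([np.cos(t),np.sin(t)]);uy=np.array([-np.sin(t),np.cos(t)])
r=Q[k][:,:2]-s['position'][:2]
print(k.sum(),'along ux',np.round(np.percentile(r@ux,[2,50,98]),1),'uy',np.round(np.percentile(r@uy,[2,50,98]),1))
# plate and tray by both cameras' depth clouds
for n,f in(('top','pics/top0.npy'),('scene','pics/scene0.npy')):
    Q=cloud(n,np.load(f));im=cv2.imread(f[:-3]+'png')
    m=(np.hypot(Q[...,0]-617,Q[...,1]+300)<85)&(Q[...,2]>8)&(Q[...,2]<20)&(im.max(2)<75)
    (c,sz,_)=cv2.minAreaRect(Q[m][:,:2].astype(np.float32));print(n,'plate',c,sz,np.median(Q[m],0))
    m=(abs(Q[...,0]-570)<130)&(abs(Q[...,1]+88)<140)&(Q[...,2]>14)&(Q[...,2]<26)&(im[...,2]>im[...,0]*1.5)
    (c,sz,_)=cv2.minAreaRect(Q[m][:,:2].astype(np.float32));print(n,'tray',c,sz)
```

```text
[563.69055395 -83.92330827 169.39807447]
126 along ux [-18.2   5.8  20.8] uy [-26.1 -22.3   8.2]
top plate (625.376220703125, -301.2550048828125) (104.82524871826172, 124.61527252197266) [ 613.70674954 -296.55005545   14.14588036]
top tray (567.7557373046875, -85.81684112548828) (219.60263061523438, 199.2032470703125)
scene plate (620.33154296875, -303.8228454589844) (97.62979888916016, 96.13735961914062) [ 622.04990806 -310.62991877   14.48156925]
scene tray (555.7841186523438, -89.90889739990234) (221.12120056152344, 232.14292907714844)
```

The scene camera agrees with the arm to about 2 mm, so I weight the target towards its estimate: about (619,-303) for the candle. After placing I'll check candle against plate within each view.

Run:
```python
from h import *
R=np.array(env.get_state()['eef_rot']);R=Rdn(np.radians(14.8))
X=np.array([618.5,-301.5])
env.movel([*X,170],v=200);env.movel([*X,60],v=100)
hit=env.movel([*X,45],v=20,stop_force=2.5);s=env.get_state();print(hit,s['position'],s['contact_force'],s['time_s'])
env.set_gripper(84);env.dwell(.2)
env.movel([*X,190],v=120);env.movel([X[0]-60,X[1]+230,280],v=300)
print(env.get_state()['time_s'])
for n in('top','scene'):
    p,d=env.capture(n);cv2.imwrite(f'pics/{n}9.png',p);np.save(f'pics/{n}9.npy',d)
    Q=cloud(n,d).reshape(-1,3)
    k=(np.hypot(Q[:,0]-618,Q[:,1]+303)<50)&(Q[:,2]>93)&(Q[:,2]<105);(c,sz,_)=cv2.minAreaRect(Q[k][:,:2].astype(np.float32))
    k2=(np.hypot(Q[:,0]-618,Q[:,1]+303)<50)&(Q[:,2]>25)
    print(n,'candle top',c,sz,'max z',np.percentile(Q[k2,2],98) if k2.sum() else None)
a1=cv2.imread('pics/top9.png')[170:290,380:500];b=cv2.imread('pics/scene9.png')[260:380,220:340]
cv2.imwrite('pics/v9.png',cv2.resize(np.hstack([a1,b]),None,fx=3.3,fy=3.3,interpolation=cv2.INTER_CUBIC))
```

```text
True [ 618.49735989 -301.5300485    49.9973154 ] [-0.93063359  0.79720697  3.59443992] 38.7083
42.0667
top candle top (617.0281982421875, -301.9668273925781) (40.49894332885742, 41.65917205810547) max z 104.61844318699626
scene candle top (620.1132202148438, -306.1611633300781) (40.688446044921875, 45.58352279663086) max z 103.09980198764259
```

View pics/v9.png

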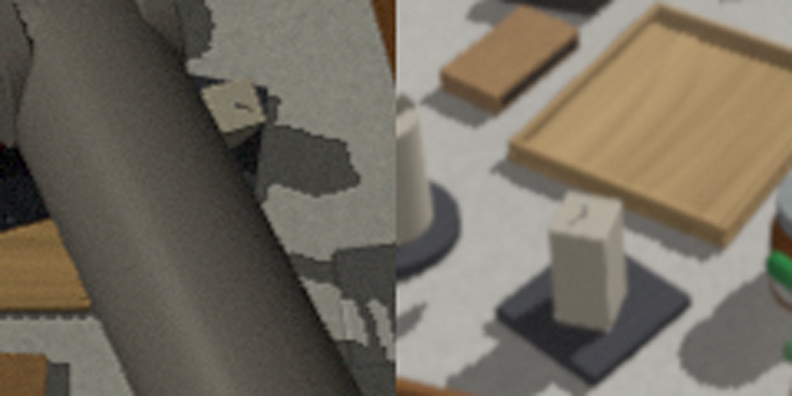

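In the scene crop the candle stands upright on the dark plate: its foot is about (590,305) and the plate centre about (595,307). Candle-to-plate offset is about 1 mm in the scene view and about 7 mm in the top view, both within 18 mm. Handing in.

```bash
python3 -c "
from workcell import env
print(env.hand_in())"
```

```text
the job is handed in; nothing more can be done
None
```

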